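# Latch the vaccine cool box for transport

## Task

Get the packed vaccine cool box ready to travel: lower its lid onto the seal, swing the wire loop of the draw latch up over the hook on the lid's front edge, then press the latch lever down until it lies fully home, flat against the front of the box, so that the hooked loop draws the lid down tight. The box was set on its mat by hand, so work by feel, and gently: pushing with shut fingers is enough, no step needs more than about 15 N, and pressing or squeezing anything with over 30 N would damage it. Leave the things standing around the box where they are.

Things in the scene. Friction and masses are not known exactly. Their poses are not given: they have to be found in the camera images.
- mat: dark grey ribbed non-slip mat, 260 (x) x 310 (y) x 3 mm, fixed; origin: centre of underside. On it stands the cool box (pose not measured): light plastic, held fast, 200 deep x 260 wide, 125 mm high to the lid seam. The box was set down by hand: its centre is up to 15 mm in x and 8 mm in y off the mat's, its yaw up to 0.04 rad off. Its front, with the latch, looks along -x of the mat.
- lid (a joint): lid, 200 x 260 x 28 mm (32 at the raised middle), hinged along the box's back edge, 100 mm behind the box centre at seam height. 0 = fully down, positive = front lifted (rad). Its stiff hinge holds it where left (2 N at the front moves it down). Shut, it rests on the springy seal at about 0.02 (front 4 mm proud; 18 N per mm); only the latch draws it fully down.
- lever (a joint): latch lever, a steel plate 26 mm wide reaching 55 mm from its hinge (rad): 0 = flat on the box front, handle straight down (rigid stop); pi/2 = sticking straight out; about 2 = raised. Stiff: friction holds it wherever it is left. Shutting it on a hooked loop: free (2 to 3 N) to about 1.1, then it draws on the seal, 6 to 10 N, over center near 0.25; it must be pressed the rest of the way to its stop.
- loop (a joint): swing of the loop of 5 mm wire about its pins on the lever, relative to the lever (rad), free: -2.5 = on its stop over the handle, as at the start; grows as it swings up and in (pushed straight in it may jam: follow its arc). Past upright it falls against the keeper plate and leans. Loop 51 mm wide, pins 14 mm from the lever hinge towards the handle's end, cross bar 46.8 mm from the pins; loop angle = -lever means upright.
- lid_press_about (a point): point of the mat: where the top of the shut lid is pressed down, 45 mm behind its front edge, mid width, 160 mm above the worktop, if the box stood true on the mat
- keeper_about (a point): point of the mat: seat of the keeper (24 mm wide upturned steel hook on the lid front) if the box stood true and the lid were fully down: where the hooked bar's centre lies. Its back plate is 3.3 mm behind it (2 mm proud of the lid front); its lip runs from 3.2 to 5.7 mm before it, top 5.4 mm above it. Lid on its seal, lever at 1.8 or more: the bar swings over the lip 3 mm clear and leans on the plate.
- lever_hinge_about (a point): point of the mat: on the lever's hinge line (along y) if the box stood true: 13 mm before the box front, 110 mm above the worktop, mid width. The lever's pressing face (outer when shut, upper when it sticks out) is 8 mm off the plane through hinge line and handle; press it 35 to 50 mm from the hinge.
- loose_vial_center (a point): glass vial 22 mm across, 47 mm high, standing left of the box; its centre
- tape: roll of brown tape, 94 mm across, 48 mm high, left of the box; centre of underside
- pen: pen 135 mm long, lying before the right half of the box; centre of underside
- stapler: stapler 126 mm long at the left; centre of underside

How it is judged:
On the way, in this order (a step that is already met when the one before it is completed fails the run):
1. the lid is down on its seal (under 0.03 rad), the loop still lying outward (loop under -2.3 rad) (value of joint lid below 0.03 rad and value of joint loop below -2.3 rad), for 0.2 s.
2. the loop is up and leans in over the keeper (loop over -1.8 rad) with the lid down and the lever still raised (over 0.9 rad) (value of joint lid below 0.03 rad and value of joint lever above 0.9 rad and value of joint loop above -1.8 rad), for 0.2 s.
At the end, for the whole second after the job is handed in: the lever lies flat, within 0.05 rad of its stop; the loop is hooked (loop between 0.05 and 0.25 rad) and holds the lid down to under 0.010 rad (2 mm at its front) against the seal; lever and lid are at rest (value of joint lever below 0.05 rad and value of joint lid below 0.01 rad and value of joint loop between 0.05 and 0.25 rad and velocity of joint lever between -0.05 and 0.05 rad/s and velocity of joint lid between -0.05 and 0.05 rad/s); the robot touches nothing.
It fails at once if the robot presses, pulls or squeezes anything (box, lid, latch) with more than 30 N (contact force between any of the fingers, the arm and anything else above 30 N).
It fails at once if the vial beside the box is moved more than 30 mm or tipped over (distance of loose_vial_center from where it was at the start of the episode above 0.03 m or angle between loose_vial_center's own z axis and vertical above 0.5 rad).
It fails at once if tape, pen or stapler is moved more than 30 mm (distance of any of tape, pen, stapler from where it was at the start of the episode above 0.03 m).
It also fails if it takes over 58 s, if anything falls off the work surface, if the arm or the gripper's body presses on something with over 40 N, if the wrist force passes 120 N, or if a joint passes its speed limit or range.

## Robot

A 7-joint arm with a two-finger parallel gripper is mounted at the origin on a cart in front of the work surface, level with it; the furniture and walls round the work are solid. World frame = base frame: x ahead of the robot, y to its left, z up, the work surface at z = 0. Lengths are in m, angles in rad, forces in N, time in s.
With the tool pointing down it reaches from about 0.425 to 0.875 m from the base axis. Payload 4.7 kg.
Tool frame: the origin (TCP) lies where the fingers leave the gripper's body, on its centre line; the fingertips stand 70 mm ahead of it and the grasp point (between the pads) lies 51 mm ahead of it; z points along the fingers, y is the line along which they close (so a half turn about z gives the same grasp; the last joint's range is limited). The gripper opens to 87 mm and grips with 3 to 60 N. Pads are 19 mm wide; open, the fingers measure 117 mm over their backs; the gripper's body (75 mm by 190 mm) begins 51 mm behind the grasp point.
Start: joints at [-1.311, 0.321, -0.07, 1.45, 0.023, 1.371, -0.057], TCP at [0.158, 0.63, 0.292] pointing down, gripper open.
Joint ranges: [-2.86, 2.86], [-0.3, 2.09], [-1.38, 1.24], [0.06, 2.45], [-1.56, 4.7], [0.09, 2.05], [-2.69, 2.69]. Speed limits (rad/s): [2.57, 2.57, 3.14, 3.14, 3.14, 3.14, 3.14].

## Interface

Orientations are given as a rotation vector (axis times angle).
In Python, from bench import ctrl gives the robot as it stands.
- The arm moves only by the tool drive_tool, never from a script. Its argument "motion" is a list of rows, each a list of 3 entries, a list of its own where there are three numbers: the shift along the tool's x, y, z in cm, then the turn, a rotation vector about the tool's x, y, z in degrees, then the opening, from -1 (shut) to 1 (fully open). In form: [[[x, y, z], [ax, ay, az], claw], ...]. A call has 1 to 12 rows; each row shifts and turns the commanded pose from where the row before left it, along the tool's axes as they then stand; what a row does not reach is not made up. A row lasts 1/8 s, in which the tool goes at most 62.5 mm and 10.7 degrees, less where a joint would pass 70% of its speed; a pose out of reach is approached as far as the arm can. A call with a gripper value outside its range is refused whole. The fingers move at their own pace and stop on an object; "force" is the grip in N (left out, the last holds). Time passes only in rows, so rows that do not move let the fingers close. It gives the time, the measured TCP pose, the force, the opening and the grip force at its end, in the units of the state.
- ctrl.get_state(): the state, without advancing time (a new reading comes with each control period).
- ctrl.get_image(name): name is "scene" or "top"; returns the picture (420x560x3 uint8, red, green, blue); there is no depth.
- ctrl.calibration(name): a dict with "K" (3x3 intrinsics, pixels), "origin" and "attitude" of the camera in the world. Camera axes: x right, y up, looking along -z (the intrinsics and any distortion apply to the point x, -y, -z); pixel columns grow to the right and rows downward; lengths in m; the calibration is good to about 2 mm. A picture is of the moment at which its call begins. calibration takes no time and is no camera call.
- ctrl.close_job(): hands the job in; it is judged then, once.
The state is a dict: "time": time; "joint_positions": joint angles; "qd": joint speeds; "joint_torque": joint torques, N m; "position": TCP position; "tool_rot": TCP orientation; "ft_force": force on the tool from outside, world axes, zero at the start; "torque": the same for the moment, N m; "grip_width": opening from 0.0 (shut) to 1.0 (fully open); "grip_force": force on a finger pad.
Only numpy, scipy, OpenCV 4.12 (cv2) and the standard library are available. Lean on these libraries where they do the work, as an engineer would, in place of code of your own. Each camera call takes 0.05 s, during which the arm holds its last target. There are 200 camera calls.

## Working session

There is one attempt and no reset: what is moved stays moved. The work goes in short steps, Python scripts to look and compute and a tool call to move; the robot and the scene stay as the last step left them, time stands still between calls to the robot, and variables do not carry over. Pictures are saved under pics/ and viewed, at most 10 in all, crops included, and the job is handed in when it is done.

Besides the shell and the picture viewer there is one more tool, called after "Request:" in YAML: its name, and indented under it one key for each argument. drive_tool: Moves the arm, as the interface text tells. Its arguments: {"type":"object","properties":{"motion":{"type":"array","items":{"type":"array"}},"force":{"type":"number"}},"required":["motion"]}

```bash
mkdir -p pics; ls; python3 - <<'E'
from bench import ctrl
import cv2,numpy as np
np.set_printoptions(precision=4,suppress=True)
for n in("scene","top"):
    cv2.imwrite(f"pics/{n}0.png",ctrl.get_image(n)[:,:,::-1]); print(n,ctrl.calibration(n))
s=ctrl.get_state(); print(s)
E
```

```text
pics
scene {'K': array([[423.1705,   0.    , 284.0929],
       [  0.    , 423.1705, 209.4091],
       [  0.    ,   0.    ,   1.    ]]), 'origin': array([0.2352, 0.6079, 0.8818]), 'attitude': array([ 0.3006, -0.8093, -2.3639])}
top {'K': array([[437.9817,   0.    , 278.7502],
       [  0.    , 437.9817, 204.6949],
       [  0.    ,   0.    ,   1.    ]]), 'origin': array([0.4177, 0.1374, 1.1813]), 'attitude': array([ 0.1276, -0.1294, -1.5457])}
{'time': 0.1, 'joint_positions': array([-1.3109,  0.3218, -0.0701,  1.4516,  0.0226,  1.3708, -0.0569]), 'qd': array([-0.0002, -0.0016, -0.0014, -0.0037, -0.0024,  0.0014,  0.0002]), 'joint_torque': array([  0.0003, -49.2567,  -0.4054, -31.3401,  -0.0641,   0.0394,
         0.0001]), 'position': array([0.1581, 0.6301, 0.2912]), 'tool_rot': array([-0.3851, -3.1178,  0.0028]), 'ft_force': array([ 0.7015,  0.3681, -0.4896]), 'torque': array([ 0.0218, -0.0237, -0.0035]), 'grip_force': 0.0, 'grip_width': 1.0024987199269182}
```

View pics/scene0.png

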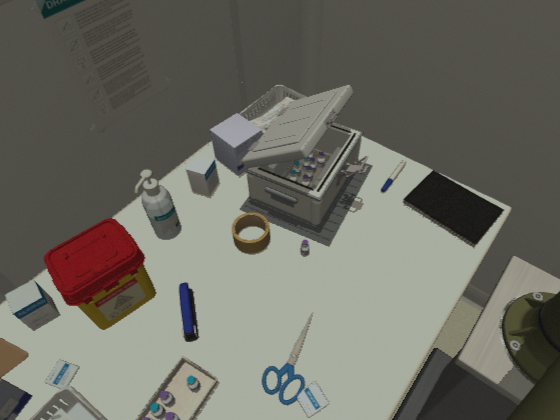

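View pics/top0.png

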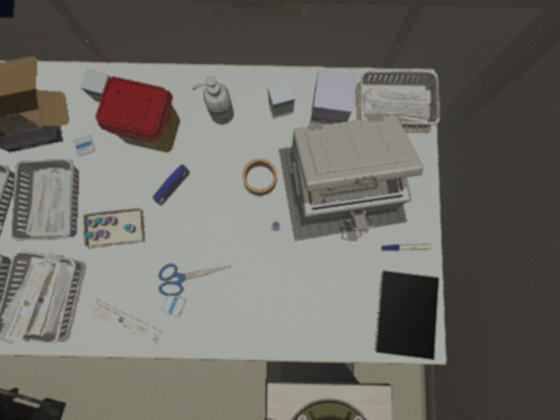

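```bash
cat > h.py <<'E'
import cv2,numpy as np
from scipy.spatial.transform import Rotation as R
from bench import ctrl
np.set_printoptions(precision=4,suppress=True)
def ray(n,u,v):
    c=ctrl.calibration(n);K=c["K"];d=np.array([(u-K[0,2])/K[0,0],-(v-K[1,2])/K[1,1],-1.])
    return np.array(c["origin"]),R.from_rotvec(c["attitude"]).apply(d)
def pt(n,u,v,z):
    o,d=ray(n,u,v);return o+d*(z-o[2])/d[2]
def proj(n,p):
    c=ctrl.calibration(n);K=c["K"];q=R.from_rotvec(c["attitude"]).inv().apply(np.asarray(p,float)-c["origin"])
    return np.array([K[0,2]-K[0,0]*q[0]/q[2],K[1,2]+K[1,1]*q[1]/q[2]])
def tri(a,b):
    (o1,d1),(o2,d2)=ray("scene",*a),ray("top",*b)
    t=np.linalg.lstsq(np.c_[d1,-d2],o2-o1,rcond=None)[0];p,q=o1+t[0]*d1,o2+t[1]*d2
    return (p+q)/2,np.linalg.norm(p-q)
def crop(f,x,y,w,h,k,o):
    im=cv2.imread(f)[y:y+h,x:x+w];im=cv2.resize(im,None,fx=k,fy=k,interpolation=cv2.INTER_CUBIC)
    im=cv2.convertScaleAbs(im,alpha=1.5)
    for i in range(0,w,20): cv2.putText(im,str(x+i),(i*k,8),0,.3,(0,0,255)); cv2.line(im,(i*k,0),(i*k,4),(0,0,255))
    for i in range(0,h,20): cv2.putText(im,str(y+i),(0,i*k+4),0,.3,(0,0,255))
    cv2.imwrite(o,im)
E
python3 -c "
from h import *
crop('pics/scene0.png',240,80,140,170,3,'pics/a.png')
crop('pics/top0.png',275,110,165,140,4,'pics/b.png')
a=cv2.imread('pics/a.png');b=cv2.imread('pics/b.png')
for n,u,v in [('top',292,238),('top',407,222),('scene',331,240),('scene',372,165)]: print(n,pt(n,u,v,.003))
print(ctrl.get_state()['time'])
"
```

```text
top [0.5227 0.1005 0.003 ]
top [ 0.5728 -0.2106  0.003 ]
scene [0.5196 0.0798 0.003 ]
scene [ 0.5728 -0.2054  0.003 ]
0.1
```

View pics/a.png

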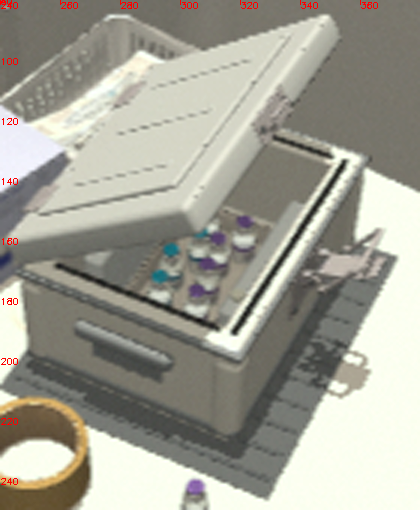

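View pics/b.png

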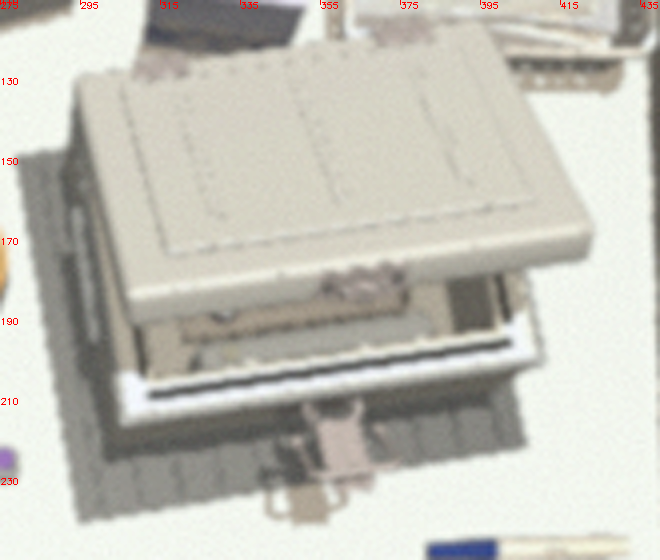

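```bash
python3 -c "
from h import *
def A(x,y): return 240+x/3,80+y/3
def B(x,y): return 275+x/4,110+y/4
print('mat',pt('top',*B(80,522),.003),pt('top',*B(525,446),.003),pt('top',*B(18,155),.003),pt('scene',*A(268,498),.003),pt('scene',*A(396,257),.003))
print('rimL',pt('top',*B(123,425),.128),pt('scene',*A(218,358),.128),tri(A(218,358),B(123,425)))
print('rimR',pt('top',*B(543,362),.128),pt('scene',*A(369,157),.128),tri(A(369,157),B(543,362)))
print('lidL',tri(A(195,232),B(132,314)),'lidR',tri(A(338,25),B(590,245)))
print('keeper',tri(A(275,117),B(365,282)))
print('lever tip',tri(A(378,237),B(345,470)), tri(A(330,262),B(335,425)))
print('vial',tri(A(195,487),B(7,460)))
"
```

```text
mat [0.5161 0.0923 0.003 ] [ 0.5741 -0.2086  0.003 ] [0.7708 0.1394 0.003 ] [0.5128 0.097  0.003 ] [ 0.5714 -0.2031  0.003 ]
rimL [0.5651 0.0719 0.128 ] [0.5762 0.0875 0.128 ] (array([0.5747, 0.0747, 0.114 ]), np.float64(0.016799072941903026))
rimR [ 0.6095 -0.1843  0.128 ] [ 0.6051 -0.178   0.128 ] (array([ 0.6104, -0.1874,  0.1187]), np.float64(0.001605422517070129))
lidL (array([0.6122, 0.0737, 0.2311]), np.float64(0.0012791548145156637)) lidR (array([ 0.6529, -0.1763,  0.2458]), np.float64(0.0020510544069976305))
keeper (array([ 0.6303, -0.053 ,  0.2433]), np.float64(0.001418629659871036))
lever tip (array([ 0.5321, -0.0554,  0.1728]), np.float64(0.006984688611274664)) (array([ 0.5686, -0.059 ,  0.1177]), np.float64(0.0016814117195184735))
vial (array([0.5538, 0.1425, 0.0353]), np.float64(0.0014127754016351477))
```

Request:
drive_tool:
  motion:
    - [[0, 0, -4], [0, 0, -7.8], -1]
    - [[0, 0, -4], [0, 0, -7.8], -1]
    - [[0, 0, -4], [0, 0, -7.8], -1]
    - [[-2.5, -5, 0], [0, 0, 0], -1]
    - [[-2.5, -5, 0], [0, 0, 0], -1]
    - [[-2.5, -5, 0], [0, 0, 0], -1]
    - [[-2.5, -5, 0], [0, 0, 0], -1]
    - [[-2.5, -5, 0], [0, 0, 0], -1]
    - [[-2.5, -5, 0], [0, 0, 0], -1]
    - [[-2.5, -5, 0], [0, 0, 0], -1]
    - [[-2.5, -5, 0], [0, 0, 0], -1]
    - [[-2.5, -5, 0], [0, 0, 0], -1]
  force: 10

```text
time: 1.6
position: [0.4537, 0.2211, 0.412]
tool_rot: [0.255, -3.131, -0.0]
ft_force: [0.6, 0.8, 0.1]
grip_width: 0.008
grip_force: 0.0
```

Request:
drive_tool:
  motion:
    - [[-2.5, -5, 0], [0, 0, 0], -1]
    - [[-2.5, -5, 0], [0, 0, 0], -1]
    - [[-2.5, -5, 0], [0, 0, 0], -1]
    - [[-2.5, -5, 0], [0, 0, 0], -1]
    - [[0, 0, 0], [0, 0, 0], -1]

```text
time: 2.22
position: [0.5853, 0.0361, 0.4114]
tool_rot: [0.241, -3.131, 0.005]
ft_force: [-1.1, -0.1, -0.6]
grip_width: 0.008
grip_force: 0.0
```

Request:
drive_tool:
  motion:
    - [[-2.85, -4.5, 0], [0, 0, 0], -1]
    - [[-2.85, -4.5, 0], [0, 0, -0.7], -1]
    - [[0, 0, 3], [0, 0, 0], -1]
    - [[0, 0, 3], [0, 0, 0], -1]
    - [[0, 0, 1.2], [0, 0, 0], -1]
    - [[0, 0, 0], [0, 0, 0], -1]

```text
time: 2.98
position: [0.6546, -0.037, 0.3397]
tool_rot: [0.276, -3.128, -0.001]
ft_force: [0.6, 0.4, -0.7]
grip_width: 0.006
grip_force: 0.0
```

```bash
python3 -c "
from h import *
im=ctrl.get_image('scene');cv2.imwrite('pics/s1.png',im[:,:,::-1]);print(ctrl.get_state()['ft_force'])
t=ctrl.get_image('top');cv2.imwrite('pics/t1.png',t[:,:,::-1])
crop('pics/s1.png',250,60,140,170,3,'pics/c.png');crop('pics/t1.png',300,100,125,170,3,'pics/d.png')
a,b=cv2.imread('pics/c.png'),cv2.imread('pics/d.png');cv2.imwrite('pics/e.png',np.hstack([a,b]))
"
```

```text
[ 0.4593 -0.2229  0.7473]
```

View pics/e.png

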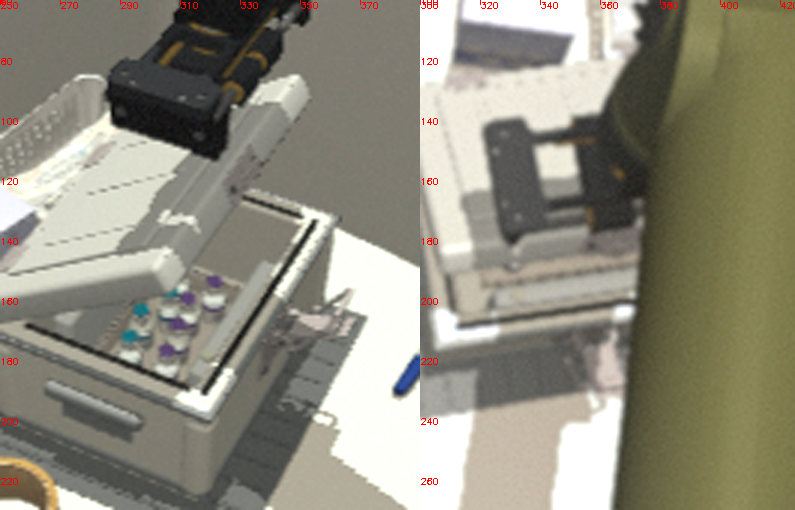

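Request:
drive_tool:
  motion:
    - [[0, 0, 1], [0, 0, 0], -1]
    - [[0, 0, 1], [0, 0, 0], -1]
    - [[0, 0, 1], [0, 0, 0], -1]
    - [[0.4, 0, 1], [0, 0, 0], -1]

```text
time: 3.58
position: [0.6504, -0.0389, 0.2997]
tool_rot: [0.274, -3.128, 0.0]
ft_force: [-1.7, -0.7, 3.0]
grip_width: 0.004
grip_force: 1.8
```

Request:
drive_tool:
  motion:
    - [[0.4, 0, 1], [0, 0, 0], -1]
    - [[0.4, 0, 1], [0, 0, 0], -1]
    - [[0.3, 0, 1], [0, 0, 0], -1]

```text
time: 3.95
position: [0.6399, -0.0405, 0.2694]
tool_rot: [-0.274, 3.129, 0.0]
ft_force: [-0.8, -0.2, 1.5]
grip_width: 0.008
grip_force: 0.7
```

Request:
drive_tool:
  motion:
    - [[0.3, 0, 1], [0, 0, 0], -1]
    - [[0.2, 0, 1], [0, 0, 0], -1]
    - [[0.1, 0, 0.7], [0, 0, 0], -1]

```text
time: 4.32
position: [0.634, -0.0415, 0.2424]
tool_rot: [0.274, -3.129, -0.0]
ft_force: [-0.4, -0.6, 1.8]
grip_width: 0.007
grip_force: 0.6
```

Request:
drive_tool:
  motion:
    - [[0, 0, 0.3], [0, 0, 0], -1]
    - [[0, 0, 0.2], [0, 0, 0], -1]

```text
time: 4.58
position: [0.6344, -0.0415, 0.2382]
tool_rot: [-0.274, 3.129, 0.0]
ft_force: [0.3, -0.7, 0.7]
grip_width: 0.007
grip_force: 0.5
```

Request:
drive_tool:
  motion:
    - [[0, 0, 0.2], [0, 0, 0], -1]
    - [[0, 0, 0.15], [0, 0, 0], -1]

```text
time: 4.82
position: [0.6344, -0.0415, 0.2348]
tool_rot: [-0.274, 3.129, 0.0]
ft_force: [-0.8, 0.7, 0.6]
grip_width: 0.003
grip_force: 0.5
```

Request:
drive_tool:
  motion:
    - [[0, 0, 0.1], [0, 0, 0], -1]
    - [[0, 0, 0.05], [0, 0, 0], -1]

```text
time: 5.08
position: [0.6343, -0.0416, 0.2334]
tool_rot: [-0.274, 3.129, 0.0]
ft_force: [-0.8, -0.7, 2.6]
grip_width: 0.005
grip_force: 1.5
```

Request:
drive_tool:
  motion:
    - [[0, 0, 0.07], [0, 0, 0], -1]
    - [[0, 0, 0], [0, 0, 0], -1]

```text
time: 5.32
position: [0.6343, -0.0416, 0.2332]
tool_rot: [-0.274, 3.129, 0.0]
ft_force: [-2.3, 0.3, 5.6]
grip_width: 0.004
grip_force: 2.6
```

Request:
drive_tool:
  motion:
    - [[0, 0, 0.05], [0, 0, 0], -1]
    - [[0, 0, 0], [0, 0, 0], -1]

```text
time: 5.58
position: [0.6343, -0.0416, 0.2332]
tool_rot: [-0.274, 3.129, 0.001]
ft_force: [-3.3, 0.1, 6.4]
grip_width: 0.008
grip_force: 3.5
```

Request:
drive_tool:
  motion:
    - [[0, 0, 0.08], [0, 0, 0], -1]
    - [[0, 0, 0], [0, 0, 0], -1]

```text
time: 5.82
position: [0.6342, -0.0416, 0.233]
tool_rot: [-0.274, 3.129, 0.001]
ft_force: [-4.7, 0.6, 10.2]
grip_width: 0.003
grip_force: 4.9
```

Request:
drive_tool:
  motion:
    - [[0, 0, -1], [0, 0, 0], -1]
    - [[0, 0, -5], [0, 0, 0], -1]
    - [[0, -3, -5], [0, 0, 0], -1]
    - [[0, -6, 0], [0, 0, 0], -1]
    - [[0, -6, 0], [0, 0, 0], -1]
    - [[0, -6, 0], [0, 0, 0], -1]
    - [[0, -6, 0], [0, 0, 0], -1]

```text
time: 6.7
position: [0.682, -0.3088, 0.3412]
tool_rot: [-0.276, 3.129, -0.0]
ft_force: [0.6, -0.4, 0.7]
grip_width: 0.007
grip_force: 0.0
```

```bash
python3 -c "
from h import *
im=ctrl.get_image('scene');cv2.imwrite('pics/s2.png',im[:,:,::-1])
t=ctrl.get_image('top');cv2.imwrite('pics/t2.png',t[:,:,::-1])
crop('pics/s2.png',315,125,66,95,6,'pics/c.png');crop('pics/t2.png',320,180,66,95,6,'pics/d.png')
a,b=cv2.imread('pics/c.png'),cv2.imread('pics/d.png');cv2.imwrite('pics/e2.png',np.hstack([a,b]))
"
```

```text
(no output)
```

View pics/e2.png

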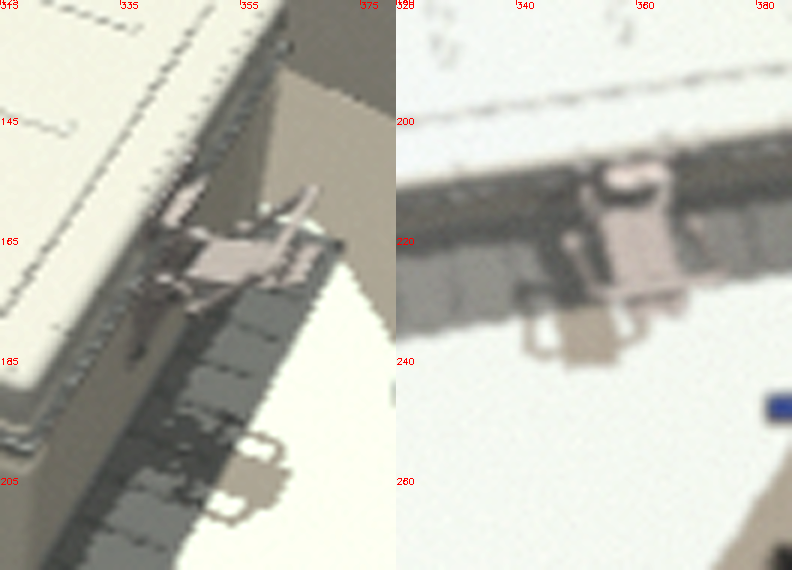

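```bash
python3 -c "
from h import *
S=lambda x,y:(315+x/6,125+y/6)
T=lambda x,y:(320+(x-396)/6,180+y/6)
b=np.array([.9864,.1643,0]);c=np.array([-.1643,.9864,0]);F=np.array([.5873,-.055,.110])
def show(n,s,t):
    p,e=tri(S(*s),T(*t));d=p-F;print(n,p,'err',round(e,4),'out of front',-d@b,'lat',d@c,'up from hinge',d[2])
show('barL',(260,270),(597,297));show('barR',(315,188),(724,275));show('keeper',(188,203),(638,185))
show('handle end corner R',(318,262),(688,305)); show('keeperbase',(180,225),(638,195))
print('shadow check: lid front edge top-view', [ (pt('top',*T(x,y),.16)-F)@b for x,y in((430,180),(780,125))])
"
```

```text
barL [ 0.5344 -0.0405  0.145 ] err 0.0022 out of front 0.04979282341841353 lat 0.02300454633185802 up from hinge 0.03498405487964855
barR [ 0.5424 -0.0914  0.146 ] err 0.0015 out of front 0.05025056152828219 lat -0.028564372117366534 up from hinge 0.035967889020675756
keeper [ 0.5799 -0.0581  0.1407] err 0.0012 out of front 0.007865808702713275 lat -0.001881419641663891 up from hinge 0.03070450361095277
handle end corner R [ 0.5325 -0.0837  0.1157] err 0.0035 out of front 0.05874304897587366 lat -0.01926104508063125 up from hinge 0.0056539795623418015
keeperbase [ 0.5803 -0.06    0.1254] err 0.0061 out of front 0.00769029971339805 lat -0.0038171767519476372 up from hinge 0.015413547497533917
shadow check: lid front edge top-view [np.float64(0.0028444901065794487), np.float64(0.004762941986618928)]
```

Request:
drive_tool:
  motion:
    - [[2.15, 4.4, 0], [0, 0, 0], -1]
    - [[2.15, 4.4, 0], [0, 0, 0], -1]
    - [[2.15, 4.4, 0], [0, 0, 0], -1]
    - [[2.15, 4.4, 0], [0, 0, 0], -1]
    - [[2.15, 4.4, 0], [0, 0, 0], -1]
    - [[2.15, 4.4, 0], [0, 0, 0.5], -1]
    - [[0, 0, 3], [0, 0, 0], -1]
    - [[0, 0, 3], [0, 0, 0], -1]
    - [[0, 0, 0], [0, 0, 0], -1]

```text
time: 7.92
position: [0.507, -0.0693, 0.2795]
tool_rot: [0.261, -3.127, -0.001]
ft_force: [-0.1, -0.7, 0.5]
grip_width: 0.007
grip_force: 0.0
```

Request:
drive_tool:
  motion:
    - [[0, 0, 3.5], [0, 0, 0], -1]
    - [[0, 0, 3], [0, 0, 0], -1]
    - [[-0.7, 0, 0], [0, 0, 0], -1]
    - [[-0.7, 0, 0], [0, 0, 0], -1]
    - [[0, 0, 0], [0, 0, 0], -1]

```text
time: 8.55
position: [0.5238, -0.0674, 0.218]
tool_rot: [-0.261, 3.128, -0.001]
ft_force: [0.8, -0.5, 0.7]
grip_width: 0.005
grip_force: 0.0
```

Request:
drive_tool:
  motion:
    - [[-0.4, 0, 0], [0, 0, 0], -1]
    - [[-0.4, 0, 0], [0, 0, 0], -1]
    - [[-0.4, 0, -0.1], [0, 0, 0], -1]

```text
time: 8.93
position: [0.5342, -0.0655, 0.2174]
tool_rot: [-0.261, 3.131, 0.0]
ft_force: [-0.0, -0.0, 0.1]
grip_width: 0.01
grip_force: 0.1
```

```bash
python3 -c "
from h import *
im=ctrl.get_image('scene');cv2.imwrite('pics/s3.png',im[:,:,::-1])
crop('pics/s3.png',315,115,80,80,7,'pics/f.png')
print(proj('scene',[.5342,-.0655,.1474]),ctrl.get_state()['position'])
"
```

```text
[364.5633 163.4077] [ 0.5347 -0.0654  0.2175]
```

View pics/f.png

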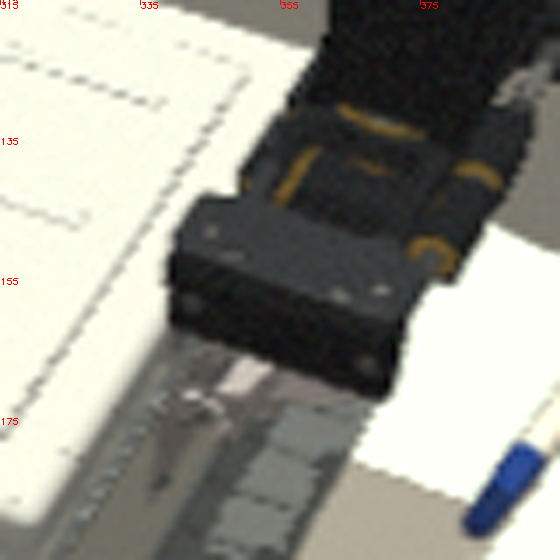

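Request:
drive_tool:
  motion:
    - [[-0.4, 0, 0], [0, 0, 0], -1]
    - [[-0.4, 0, 0], [0, 0, 0], -1]
    - [[-0.4, 0, 0], [0, 0, 0], -1]

```text
time: 9.35
position: [0.546, -0.0635, 0.2172]
tool_rot: [-0.261, 3.131, 0.0]
ft_force: [-0.7, -0.3, -0.3]
grip_width: 0.002
grip_force: 0.0
```

Request:
drive_tool:
  motion:
    - [[-0.4, 0, 0], [0, 0, 0], -1]
    - [[-0.4, 0, 0], [0, 0, 0], -1]
    - [[-0.2, 0, 0], [0, 0, 0], -1]

```text
time: 9.72
position: [0.5559, -0.0619, 0.2172]
tool_rot: [-0.261, 3.131, -0.0]
ft_force: [-0.1, -0.2, -0.0]
grip_width: 0.005
grip_force: 0.0
```

Request:
drive_tool:
  motion:
    - [[-0.3, 0, 0], [0, 0, 0], -1]
    - [[0, 0, 0], [0, 0, 0], -1]
    - [[1, 0, 0], [0, 0, 0], -1]
    - [[3, 0, 0], [0, 0, 0], -1]
    - [[4, 0, 0], [0, 0, 0], -1]
    - [[4, 0, -4], [0, 0, 0], -1]
    - [[0, 0, -5], [0, 0, 0], -1]
    - [[0, 0, 0], [0, 0, 0], -1]

```text
time: 10.72
position: [0.4412, -0.0819, 0.3111]
tool_rot: [-0.259, 3.122, 0.002]
ft_force: [-0.1, -0.4, -0.6]
grip_width: 0.002
grip_force: 0.0
```

```bash
python3 -c "
from h import *
im=ctrl.get_image('scene');cv2.imwrite('pics/s4.png',im[:,:,::-1])
t=ctrl.get_image('top');cv2.imwrite('pics/t4.png',t[:,:,::-1])
crop('pics/s4.png',315,125,66,95,6,'pics/c.png');crop('pics/t4.png',320,180,66,95,6,'pics/d.png')
a,b=cv2.imread('pics/c.png'),cv2.imread('pics/d.png');cv2.imwrite('pics/e4.png',np.hstack([a,b]))
"
```

```text
(no output)
```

View pics/e4.png

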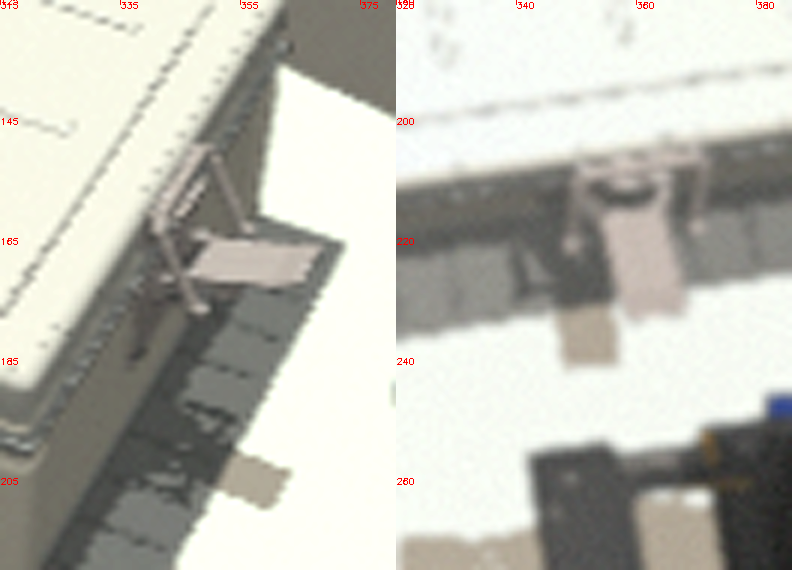

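Request:
drive_tool:
  motion:
    - [[-4.6, 0, 0], [0, 0, 0], -1]
    - [[0, 0, 0], [0, -9, 0], -1]
    - [[0, 0, 0], [0, -9, 0], -1]
    - [[0, 0, 0], [0, -9, 0], -1]
    - [[0, 0, 0], [0, -9, 0], -1]
    - [[0, 0, 0], [0, -9, 0], -1]
    - [[0, 0, 0], [0, 0, 0], -1]
    - [[0, 0, 0], [0, 0, 0], -1]

```text
time: 11.82
position: [0.4903, -0.0688, 0.3108]
tool_rot: [-0.239, 2.618, 0.107]
ft_force: [0.9, 0.3, 0.3]
grip_width: 0.005
grip_force: 0.0
```

```bash
cat >> h.py <<'E'
b=np.array([.9864,.1643,0]);c=np.array([-.1643,.9864,0]);H=np.array([.5873,-.055,.110])-.013*b
def rep():
    s=ctrl.get_state();M=R.from_rotvec(s["tool_rot"]).as_matrix();p=s["position"]+.07*M[:,2];d=p-H
    g=lambda v:np.array([-v@b,v@c,v[2]])
    print("t",s["time"],"TCP",s["position"],"tip out,lat,up mm",g(d)*1e3,"z",g(M[:,2]),"x",g(M[:,0]),"f",g(s["ft_force"]),"q",s["joint_positions"])
E
python3 -c "
from h import *
rep()"
```

```text
t 11.825 TCP [ 0.4903 -0.0688  0.3108] tip out,lat,up mm [ 50.4759   5.1405 139.9049] z [-0.4922  0.04   -0.8695] x [ 0.8701 -0.0067 -0.4928] f [-0.981   0.1393  0.2904] q [ 0.1964 -0.2954  0.0193  2.1145 -0.2842  0.8727  2.1029]
```

Request:
drive_tool:
  motion:
    - [[0.9, -0.25, 2.55], [0, 0, 0], -1]
    - [[0.9, -0.25, 2.55], [0, 0, 0], -1]
    - [[0.9, -0.25, 2.55], [0, 0, 0], -1]
    - [[0, 0, 0], [0, 0, 0], -1]

```text
time: 12.32
position: [0.5051, -0.068, 0.2292]
tool_rot: [-0.247, 2.621, 0.111]
ft_force: [0.1, 0.2, -0.0]
grip_width: 0.005
grip_force: 0.0
```

```bash
python3 -c "
from h import *
rep()"
```

```text
t 12.325 TCP [ 0.5051 -0.068   0.2292] tip out,lat,up mm [35.9736  3.8264 58.2161] z [-0.4895  0.0442 -0.8709] x [ 0.8714 -0.011  -0.4904] f [-0.1188  0.1996 -0.0178] q [ 0.1688 -0.1888  0.0387  2.201  -0.3403  0.691   2.1822]
```

Request:
drive_tool:
  motion:
    - [[0.4, -0.4, 0.7], [0, 0, 0], -1]
    - [[0.4, -0.4, 0.7], [0, 0, 0], -1]
    - [[0.3, 0, 0.7], [0, 0, 0], -1]

```text
time: 12.7
position: [0.5083, -0.0782, 0.2079]
tool_rot: [-0.239, 2.615, 0.106]
ft_force: [0.6, 0.4, 0.0]
grip_width: 0.007
grip_force: 0.0
```

Request:
drive_tool:
  motion:
    - [[0.4, 0, 0.2], [0, 0, 0], -1]
    - [[0.4, 0, 0.2], [0, 0, 0], -1]
    - [[0.4, 0, 0.2], [0, 0, 0], -1]

```text
time: 13.08
position: [0.5011, -0.0791, 0.1972]
tool_rot: [-0.24, 2.614, 0.106]
ft_force: [1.0, -0.1, 0.5]
grip_width: 0.004
grip_force: 0.8
```

```bash
python3 -c "
from h import *
rep()"
```

```text
t 13.075 TCP [ 0.5011 -0.0791  0.1972] tip out,lat,up mm [41.3133 -6.8464 26.4409] z [-0.496   0.039  -0.8675] x [ 0.8679 -0.0076 -0.4966] f [-0.9234 -0.2431  0.472 ] q [ 0.1735 -0.156   0.0628  2.2464 -0.3912  0.6177  2.2624]
```

Request:
drive_tool:
  motion:
    - [[0.33, 0.2, 0.55], [0, 0, 0], -1]
    - [[0.33, 0.2, 0.55], [0, 0, 0], -1]

```text
time: 13.32
position: [0.4996, -0.0747, 0.1838]
tool_rot: [-0.24, 2.615, 0.106]
ft_force: [-0.5, -0.5, 1.9]
grip_width: 0.003
grip_force: 0.8
```

Request:
drive_tool:
  motion:
    - [[0.33, 0, 0.55], [0, 0, 0], -1]
    - [[0.33, 0, 0.55], [0, 0, 0], -1]

```text
time: 13.58
position: [0.4992, -0.0742, 0.1706]
tool_rot: [-0.24, 2.616, 0.107]
ft_force: [0.1, -0.8, 1.6]
grip_width: 0.012
grip_force: 0.8
```

```bash
python3 -c "
from h import *
rep()"
```

```text
t 13.575 TCP [ 0.4992 -0.0742  0.1706] tip out,lat,up mm [42.3918 -1.644  -0.1704] z [-0.4945  0.0398 -0.8683] x [ 0.8688 -0.0077 -0.4951] f [-0.0062 -0.827   1.5547] q [ 0.1608 -0.124   0.0651  2.2794 -0.4253  0.5567  2.2957]
```

Request:
drive_tool:
  motion:
    - [[0.31, 0, 0.44], [0, 0, 0], -1]
    - [[0.31, 0, 0.44], [0, 0, 0], -1]

```text
time: 13.82
position: [0.4985, -0.0738, 0.1603]
tool_rot: [-0.241, 2.615, 0.107]
ft_force: [0.7, 0.3, 3.5]
grip_width: 0.002
grip_force: 1.3
```

Request:
drive_tool:
  motion:
    - [[0.31, 0, 0.44], [0, 0, 0], -1]
    - [[0.15, 0, 0.3], [0, 0, 0], -1]

```text
time: 14.08
position: [0.4981, -0.0739, 0.1519]
tool_rot: [-0.24, 2.615, 0.107]
ft_force: [-0.4, 0.3, 4.8]
grip_width: 0.007
grip_force: 1.9
```

```bash
python3 -c "
from h import *
rep()"
```

```text
t 14.075 TCP [ 0.4981 -0.0739  0.1519] tip out,lat,up mm [ 43.3769  -1.1994 -18.8757] z [-0.4953  0.0396 -0.8678] x [ 0.8683 -0.0077 -0.4959] f [0.3397 0.3256 4.7864] q [ 0.153  -0.0967  0.0737  2.3004 -0.4634  0.5129  2.3394]
```

Request:
drive_tool:
  motion:
    - [[0.25, 0, 0.43], [0, 0, 0], -1]
    - [[0.1, 0, 0.4], [0, 0, 0], -1]

```text
time: 14.32
position: [0.4995, -0.0736, 0.1434]
tool_rot: [-0.24, 2.614, 0.106]
ft_force: [-1.1, 1.3, 6.5]
grip_width: 0.004
grip_force: 2.8
```

Request:
drive_tool:
  motion:
    - [[0, 0, 0.45], [0, 0, 0], -1]
    - [[-0.1, 0, 0.4], [0, 0, 0], -1]

```text
time: 14.58
position: [0.5042, -0.0727, 0.1364]
tool_rot: [-0.24, 2.614, 0.106]
ft_force: [-2.1, -1.0, 6.3]
grip_width: 0.007
grip_force: 2.6
```

```bash
python3 -c "
from h import *
rep()"
```

```text
t 14.575 TCP [ 0.5042 -0.0727  0.1364] tip out,lat,up mm [ 37.133   -1.0742 -34.3552] z [-0.4957  0.0389 -0.8676] x [ 0.8681 -0.0074 -0.4963] f [ 2.2337 -0.624   6.2674] q [ 0.1437 -0.0574  0.077   2.3028 -0.4999  0.4737  2.3743]
```

Request:
drive_tool:
  motion:
    - [[-0.1, 0, 0.41], [0, 0, 0], -1]
    - [[-0.17, 0, 0.41], [0, 0, 0], -1]

```text
time: 14.82
position: [0.51, -0.0713, 0.1301]
tool_rot: [-0.24, 2.615, 0.106]
ft_force: [-1.2, -2.2, 3.8]
grip_width: 0.007
grip_force: 2.2
```

Request:
drive_tool:
  motion:
    - [[-0.2, 0, 0.38], [0, 0, 0], -1]
    - [[-0.22, 0, 0.33], [0, 0, 0], -1]

```text
time: 15.08
position: [0.5164, -0.0694, 0.1251]
tool_rot: [-0.24, 2.617, 0.107]
ft_force: [-1.8, -1.7, 2.1]
grip_width: 0.007
grip_force: 1.0
```

```bash
python3 -c "
from h import *
rep()"
```

```text
t 15.075 TCP [ 0.5164 -0.0694  0.1251] tip out,lat,up mm [ 24.7458   0.2258 -45.7067] z [-0.4931  0.0401 -0.8691] x [ 0.8696 -0.0074 -0.4937] f [ 2.0124 -1.3846  2.1021] q [ 0.1343 -0.0115  0.0726  2.2864 -0.5228  0.4471  2.3875]
```

Request:
drive_tool:
  motion:
    - [[-0.28, 0, 0.2], [0, 0, 0], -1]
    - [[-0.26, 0, 0.15], [0, 0, 0], -1]

```text
time: 15.32
position: [0.5226, -0.0675, 0.1247]
tool_rot: [-0.241, 2.618, 0.108]
ft_force: [-1.1, -0.0, -0.8]
grip_width: 0.007
grip_force: 0.5
```

Request:
drive_tool:
  motion:
    - [[-0.17, 0, 0.1], [0, 0, 0], -1]
    - [[0, 0, 0], [0, 0, 0], -1]

```text
time: 15.58
position: [0.5254, -0.0673, 0.1257]
tool_rot: [-0.241, 2.615, 0.107]
ft_force: [-0.0, -0.4, -0.0]
grip_width: 0.005
grip_force: 0.2
```

```bash
python3 -c "
from h import *
rep()"
```

```text
t 15.575 TCP [ 0.5254 -0.0673  0.1257] tip out,lat,up mm [ 15.4314   0.7983 -45.1213] z [-0.4945  0.0402 -0.8682] x [ 0.8687 -0.0082 -0.4952] f [ 0.0949 -0.3399 -0.0134] q [ 0.1295  0.0048  0.0684  2.2695 -0.5207  0.4435  2.3782]
```

Request:
drive_tool:
  motion:
    - [[-0.13, 0, 0.08], [0, 0, 0], -1]
    - [[0, 0, 0], [0, 0, 0], -1]

```text
time: 15.82
position: [0.5263, -0.0673, 0.1254]
tool_rot: [-0.241, 2.616, 0.108]
ft_force: [-4.6, -0.0, 2.8]
grip_width: 0.003
grip_force: 2.3
```

Request:
drive_tool:
  motion:
    - [[-0.13, 0, 0.08], [0, 0, 0], -1]
    - [[0, 0, 0], [0, 0, 0], -1]

```text
time: 16.08
position: [0.5269, -0.0672, 0.1251]
tool_rot: [-0.24, 2.618, 0.109]
ft_force: [-11.3, 0.5, 7.4]
grip_width: 0.004
grip_force: 5.7
```

Request:
drive_tool:
  motion:
    - [[-0.13, 0, 0.08], [0, 0, 0], -1]
    - [[0, 0, 0], [0, 0, 0], -1]

```text
time: 16.32
position: [0.5274, -0.0671, 0.1247]
tool_rot: [-0.24, 2.62, 0.109]
ft_force: [-18.0, -1.6, 12.8]
grip_width: 0.005
grip_force: 8.7
```

Request:
drive_tool:
  motion:
    - [[0.5, 0, -0.3], [0, 0, 0], -1]
    - [[1.7, 0, -1], [0, 0, 0], -1]
    - [[1, 0, -5], [0, 0, 0], -1]
    - [[0, 0, -5], [0, 0, 0], -1]
    - [[0, 5, -3], [0, 0, 0], -1]
    - [[0, 6, 0], [0, 0, 0], -1]
    - [[0, 6, 0], [0, 0, 0], -1]
    - [[0, 6, 0], [0, 0, 0], -1]
    - [[0, 0, 0], [0, 0, 0], -1]

```text
time: 17.45
position: [0.4454, 0.1114, 0.2014]
tool_rot: [-0.263, 2.645, 0.129]
ft_force: [-0.0, -0.9, 0.3]
grip_width: 0.008
grip_force: 0.0
```

```bash
python3 -c "
from h import *
im=ctrl.get_image('scene');cv2.imwrite('pics/s5.png',im[:,:,::-1])
t=ctrl.get_image('top');cv2.imwrite('pics/t5.png',t[:,:,::-1])
crop('pics/s5.png',315,125,66,95,6,'pics/c.png');crop('pics/t5.png',320,180,66,95,6,'pics/d.png')
a,b_=cv2.imread('pics/c.png'),cv2.imread('pics/d.png');cv2.imwrite('pics/e5.png',np.hstack([a,b_]))
s=ctrl.get_state();print(s['time'],s['position'],s['ft_force'])
"
```

```text
17.55 [0.4459 0.1067 0.2008] [-0.1976 -0.4256 -0.4754]
```

View pics/e5.png

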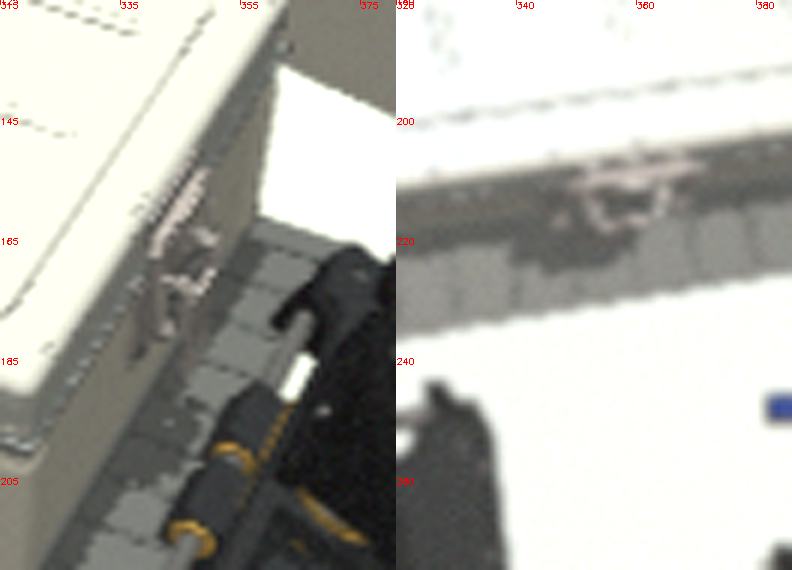

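Request:
drive_tool:
  motion:
    - [[0, 0, -4], [0, 0, 0], -1]
    - [[0, 0, 0], [0, 0, 0], -1]
    - [[0, 0, 0], [0, 0, 0], -1]

```text
time: 17.92
position: [0.4471, 0.1057, 0.209]
tool_rot: [-0.245, 2.677, 0.119]
ft_force: [-0.5, -0.6, -0.4]
grip_width: 0.005
grip_force: 0.0
```

```bash
python3 -c "
from bench import ctrl
print(ctrl.close_job())"
```

```text
the job is handed in; nothing more can be done
None
```

I handed the job in at about 18 s of the 58 s limit; the hand-in call returned no verdict. The last picture shows the lid down, the loop hooked over the keeper and the lever down, and the last lever push rose to about 22 N against what felt like its stop.

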